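Load a slide carrier under the hold-down springs of a slide scanner

TASK

The slide carrier lies loose in the lane of the scanner's loading tray. Press it down hard against the sprung bed with the fingertips and, keeping it pressed, slide it along the lane so that its front edge passes under both leaf springs, until it rests fully home against the end stop; then let go. Do not pick the carrier up, and leave the bottle, the slide mailer and the slide box on the bench where they are.

Things in the scene. Friction and masses are not known exactly. Their poses are not given: they have to be found in the camera images.
- scanner: Fixed slide scanner: white housing 250 mm wide, 270 deep, 170 high, its dark loading tray run out in front. Level, but turned. Origin on the bench under the lane's middle; x = loading direction (to the housing), y left, z up. Lane: open end at x = -85 mm, end stop at +155, housing at 200; 93 mm wide between walls 12 mm thick, tops 66 mm above the bench (too narrow for an open gripper).
- stop (a point): Middle of the face of the aluminium end stop, at bed height: 155, 0, 60 mm in the scanner's frame. The stop is 70 mm high above the bench and as wide as the lane. The springs are screwed to its top.
- carrier: Loose grey frame with three glass slides in it, 130 mm long (x, along the lane), 90 wide, 8 thick, about 0.16 kg. Origin: centre of its underside; x points to its front edge, 65 mm ahead. It starts on the raised bed (underside 60 mm above the bench), front edge before the spring tips, 60 to 95 mm short of the stop. Home: front edge on the stop, origin at x = 90 mm in the scanner's frame.
- pad (a point): Middle of the top of the ribbed black rubber pad at the carrier's rear end, made for the fingertip: 47 mm behind the carrier's origin, 9.5 mm above its underside, 1.5 mm proud of the frame, 30 mm long (along the lane), 50 mm wide. A fingertip grips it well (friction over 1), far better than the bed (0.12) and springs (0.2) hold the carrier.
- bed (a joint): Sprung steel plate, the whole floor of the lane. Sinks level: 0 = up (top 60 mm above the bench), 0.007 = bottomed (m). It starts to sink at about 5 N on the carrier, 1.5 N more per mm, 16 N at the bottom. The carrier must be down over 3 mm (5 is good) to get under the spring tips; else its front edge butts against them. Home and let go, bed and springs hold it about 1 mm down.
- spring_left (a joint): Left (scanner y = +38 mm) of two equal steel leaf springs, 10 mm wide, 57 long, screwed on the end stop, reaching back along the lane over the carrier's side rail; 0 = free, grows as it is lifted (rad, to 0.25). Its lowest bend, 43 mm before the stop, hangs free 1.5 mm above the raised bed. It bears down with 1.5 to 4 N; about 0.12 rad with a carrier home under it.
- spring_right (a joint): The other leaf spring, at scanner y = -38 mm, the same.
- spring_left_tip (a point): Turned-up tip of the left spring, 53 mm before the stop; its underside is 5 mm above the raised bed when free.
- spring_right_tip (a point): Turned-up tip of the right spring, 53 mm before the stop.
- oil_bottle: Bystander: amber dropper bottle, 34 mm across, 72 mm high, standing on the bench. Origin under its centre.
- mailer: Bystander: white plastic slide mailer, 84 x 30 mm, 18 mm high, lying on the bench. Origin under its centre.
- slide_box: Bystander: closed blue slide box, 102 x 85 mm, 36 mm high, on the bench. Origin under its centre.
There are look-alikes about, which are no part of the job. What is shaped like the carrier but green is not meant.

How it is judged:
By the outcome, as a careful person would: the job done as asked, in the order asked, and still so for the second after the job is handed in, with the robot touching nothing.
It also fails if it takes over 38 s, if anything falls off the work surface, if the arm or the gripper's body presses on something with over 40 N, if the wrist force passes 120 N, or if a joint passes its speed limit or range.

ROBOT

A 6-joint arm with a two-finger parallel gripper is mounted at the origin on the work surface. World frame = base frame: x ahead of the robot, y to its left, z up, the work surface at z = 0. Lengths are in m, angles in rad, forces in N, time in s.
With the tool pointing down it reaches from about 0.25 to 0.775 m from the base axis. Payload 4 kg.
Tool frame: the origin (TCP) lies midway between the tips of the shut fingers; the grasp point (between the pads) lies 19 mm behind it; z points along the fingers, x is the direction in which the jaws open and shut, and the axes are right-handed (so a half turn about z gives the same grasp; the last joint's range is limited). The gripper opens to 94 mm and grips with 3 to 60 N. Pads are 16 mm wide; open, the fingers measure 119 mm over their backs; the gripper's body (75 mm by 177 mm) begins 78 mm behind the grasp point.
Start: joints at [-1.357, 0.087, 1.371, -0, 1.684, -0.103], TCP at [0.171, -0.523, 0.206] pointing down, gripper open.
Joint ranges: [-3.1, 3.1], [-0.76, 2.03], [0.27, 2.55], [-1.08, 4.22], [0.17, 2.65], [-2.57, 2.57]. Speed limits (rad/s): [2.79, 2.79, 3.14, 3.14, 3.14, 3.14].

INTERFACE

Orientations are given as [roll, pitch, yaw] about the fixed x, y, z axes, in that order (R = Rz(yaw) Ry(pitch) Rx(roll)).
In Python, from bench import robot gives the robot as it stands.
- The arm moves only by the shell command python3 -m handwheel 'ROWS'. ROWS is a JSON object of lists of equal length, an entry for each row: "delta_pos": the shift along the tool's x, y, z in mm, a list of three; "rotation": the turn, a rotation vector about the tool's x, y, z in rad, a list of three; "claw": the closure, from -1 (fully open) to 1 (shut). In form: {"delta_pos": [[tx, ty, tz], ...], "rotation": [[wx, wy, wz], ...], "claw": [claw, ...]}. A call has exactly 8 rows; each row shifts and turns the commanded pose from where the row before left it, along the tool's axes as they then stand; what a row does not reach is not made up. A row lasts 1/8 s, in which the tool goes at most 62.5 mm and 10.7 degrees, less where a joint would pass 70% of its speed; a pose out of reach is approached as far as the arm can. A call with a gripper value outside its range is refused whole. The fingers move at their own pace and stop on an object; the grip force is fixed at half the most. Time passes only in rows, so rows that do not move let the fingers close, or fill a call up. It gives the time, the measured TCP pose, the force and the opening at its end, in the units of the state.
- robot.get_obs(): the state, without advancing time (a new reading comes with each control period).
- robot.snapshot(name): name is "scene" or "top" or "wrist"; returns a dict with "color" (384x512x3 uint8, red, green, blue), "intrinsics" (3x3 intrinsics, pixels), "k1" (the pictures are not rectified: a ray, as slopes to the right and down, at radius r is drawn at 1 + k1 r^2 times it, then the intrinsics apply), "eye" and "rotation" of the camera in the world. Camera axes: x right, y down, z forward; pixel columns grow to the right and rows downward; lengths in m; the calibration is good to about 2 mm. A picture is of the moment at which its call begins. There is no depth.
- robot.close_job(): hands the job in, once; it reports no verdict.
The state is a dict: "time": time; "joint_positions": joint angles; "qvel": joint speeds; "joint_torque": joint torques, N m; "tool_pos": TCP position; "ee_rot": TCP orientation; "wrist_force": force on the tool from outside, world axes, zero at the start; "wrist_torque": the same for the moment, N m; "width": finger opening in m.
Only numpy, scipy, OpenCV 4.12 (cv2) and the standard library are available. Lean on these libraries where they do the work, as an engineer would, in place of code of your own. Each camera call takes 0.05 s, during which the arm holds its last target.

## Working session

There is one attempt and no reset: what is moved stays moved. The work goes in short steps, Python scripts to look and compute and a shell command to move; the robot and the scene stay as the last step left them, time stands still between calls to the robot, and variables do not carry over. Pictures are saved under pics/ and viewed, and the job is handed in when it is done.

```bash
mkdir -p pics; ls; cat > h.py <<'E'
import numpy as np, cv2
from bench import robot
def snap(n,f):
    s=robot.snapshot(n); cv2.imwrite(f'pics/{f}.png',s['color'][:,:,::-1]); 
    np.save(f'pics/{f}.npy',s,allow_pickle=True); return s
def load(f): return np.load(f'pics/{f}.npy',allow_pickle=True).item()
def ray(s,u,v):
    K=np.array(s['intrinsics']); k=s['k1']
    d=np.array([(u-K[0,2])/K[0,0],(v-K[1,2])/K[1,1]]); p=d.copy()
    for _ in range(30): p=d/(1+k*(p@p))
    return np.array(s['rotation'])@np.array([p[0],p[1],1.])
def onz(s,u,v,z):
    r=ray(s,u,v); e=np.array(s['eye']); return e+r*(z-e[2])/r[2]
def proj(s,P):
    K=np.array(s['intrinsics']); c=np.array(s['rotation']).T@(np.array(P)-np.array(s['eye']))
    p=c[:2]/c[2]; p=p*(1+s['k1']*(p@p)); return np.array([K[0,0]*p[0]+K[0,2],K[1,1]*p[1]+K[1,2]])
E
python3 - <<'E'
from h import *
for n in ['scene','top','wrist']:
    s=snap(n,n+'0'); print(n,np.round(s['eye'],3),s['k1'],np.round(s['intrinsics'],1).tolist(),np.round(s['rotation'],2).tolist())
print(robot.get_obs())
a=np.hstack([cv2.resize(cv2.imread(f'pics/{n}0.png'),(400,300)) for n in ['scene','top']])
E
```

```text
pics
scene [1.105 0.615 0.6  ] -0.09563603713635971 [[422.6, 0.0, 259.6], [0.0, 422.6, 185.7], [0.0, 0.0, 1.0]] [-2.18, 0.02, 2.37]
top [0.485 0.086 1.38 ] -0.17134122596549525 [[475.5, 0.0, 253.7], [0.0, 475.5, 194.9], [0.0, 0.0, 1.0]] [-3.07, -0.02, -1.57]
wrist [ 0.247 -0.497  0.385] 0.011988413843750576 [[325.0, 0.0, 256.8], [0.0, 325.0, 193.3], [0.0, 0.0, 1.0]] [2.87, 0.0, -1.25]
{'time': 0.15, 'joint_positions': array([-1.35709534e+00,  8.77789240e-02,  1.37185686e+00, -1.39468801e-06,
        1.68360004e+00, -1.03107097e-01]), 'qvel': array([ 0.0011688 , -0.001316  , -0.00490735, -0.00151441,  0.00056444,
        0.00063318]), 'joint_torque': array([ 8.46299808e-04, -3.40642583e+01, -3.02793002e+01,  7.19120982e-02,
        3.05583305e-02, -1.12029838e-04]), 'tool_pos': array([ 0.17124923, -0.52223324,  0.20460199]), 'ee_rot': array([-3.14142491e+00,  1.63458889e-03, -1.25398826e+00]), 'wrist_force': array([ 0.04241276, -0.1443803 ,  0.22946842]), 'wrist_torque': array([-0.05710361, -0.00293977,  0.01979932]), 'width': 0.09395977841600213}
```

View pics/scene0.png

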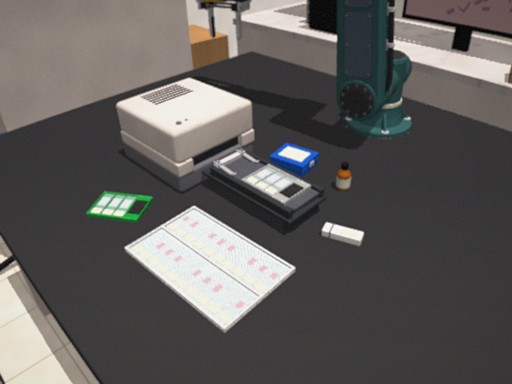

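View pics/top0.png

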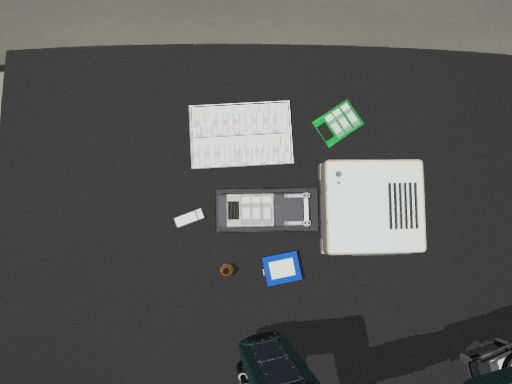

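View pics/wrist0.png

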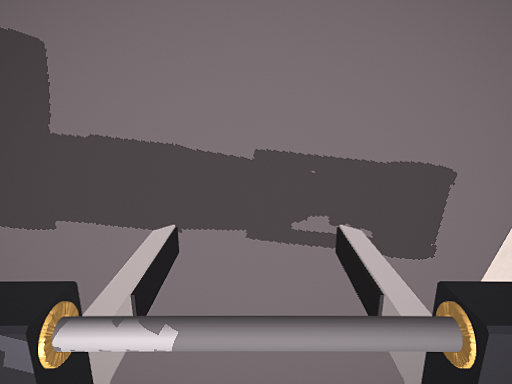

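The scene and top views show two things shaped like the carrier:
- the grey frame with a black pad in the tray lane, top (250,210), pad at (233,210);
- the green frame, top (338,122).

The white slide board at (241,134) could also be confused with it. I choose the grey one in the lane. Next is a close crop and the measurement.

```bash
sed -i "s/^from bench/from scipy.spatial.transform import Rotation as Ro\nfrom bench/; s/np.array(s\['rotation'\])/Ro.from_euler('xyz',s['rotation']).as_matrix()/" h.py
python3 - <<'E'
from h import *
t=load('top0'); s=load('scene0')
for u,v in [(217,190),(217,232),(318,190),(318,232),(227,194),(233,210)]:
    print((u,v),np.round(onz(t,u,v,.066),3))
a=cv2.imread('pics/top0.png')[175:250,205:335]; cv2.imwrite('pics/ctop.png',cv2.resize(a,None,fx=6,fy=6,interpolation=cv2.INTER_CUBIC))
a=cv2.imread('pics/scene0.png')[135:225,195:335]; cv2.imwrite('pics/cscene.png',cv2.resize(a,None,fx=5,fy=5,interpolation=cv2.INTER_CUBIC))
E
```

```text
(217, 190) [0.597 0.164 0.066]
(217, 232) [0.481 0.163 0.066]
(318, 190) [ 0.598 -0.117  0.066]
(318, 232) [ 0.481 -0.116  0.066]
(227, 194) [0.586 0.136 0.066]
(233, 210) [0.542 0.12  0.066]
```

View pics/ctop.png

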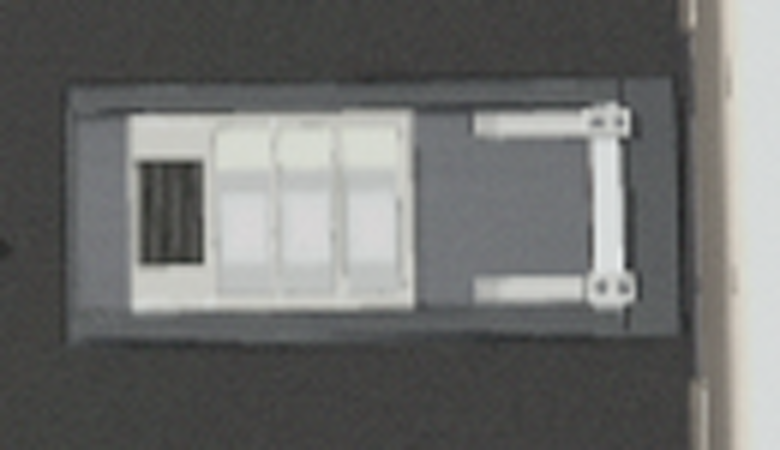

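View pics/cscene.png

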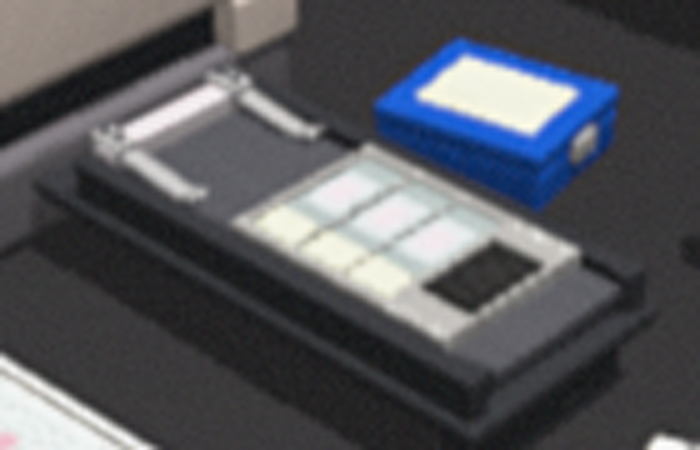

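The close crops show the grey carrier with its ribbed pad at crop (171,213), still short of the spring tips at crop x≈473. The stop bar is at crop x≈593. This is the described carrier.

```bash
python3 - <<'E'
from h import *
t=load('top0'); s=load('scene0')
def T(x,y,z): return onz(t,205+(x+.5)/6-.5,175+(y+.5)/6-.5,z)
def S(x,y,z): return onz(s,195+(x+.5)/5-.5,135+(y+.5)/5-.5,z)
def show(n,p): print(n,np.round(p*1000,1))
for n,x,y,z in [('RL',131,113,.068),('FL',413,112,.068),('RR',131,310,.068),('FR',413,309,.068),('pad',171,213,.0695),('stopL',592,130,.07),('stopR',592,280,.07),('tipL',473,126,.066),('tipR',473,290,.066),('wallL in rear',75,110,.066),('wallL in front',470,104,.066),('wallR in rear',75,312,.066),('wallR front',470,311,.066)]: show(n,T(x,y,z))
print('scene')
for n,x,y,z in [('FR',367,146,.068),('FL',236,220,.068),('RR',580,252,.068),('RL',450,340,.068),('pad',484,277,.0695)]: show(n,S(x,y,z))
E
```

```text
RL [587.5 137.8  68. ]
FL [588.2   7.7  68. ]
RR [496.8 137.5  68. ]
FR [497.4   7.9  68. ]
pad [541.4 119.2  69.5]
stopL [579.9 -75.   70. ]
stopR [510.6 -74.5  70. ]
tipL [581.9 -20.2  66. ]
tipR [506.2 -19.9  66. ]
wallL in rear [589.  163.8  66. ]
wallL in front [592.1 -18.8  66. ]
wallR in rear [495.9 163.3  66. ]
wallR front [496.5 -18.5  66. ]
scene
FR [499.1   5.4  68. ]
FL [585.5   7.4  68. ]
RR [497. 136.  68.]
RL [584.1 138.7  68. ]
pad [542.2 119.7  69.5]
```

The carrier checks out: 130.0 x 90.7 mm, front edge 82.5 mm short of the stop, tips about 55 mm before it. The lane runs along world -y and the pad is at (0.542, 0.119). Now I lift, shut the fingers and turn the tool to yaw 0, so that tool y becomes the loading direction.

```bash
python3 -m handwheel '{"delta_pos":[[0,0,-12],[0,0,-12],[0,0,-12],[0,0,-12],[0,0,-12],[0,0,-12],[0,0,-12],[0,0,-12]],"rotation":[[0,0,-0.157],[0,0,-0.157],[0,0,-0.157],[0,0,-0.157],[0,0,-0.157],[0,0,-0.157],[0,0,-0.157],[0,0,-0.155]],"claw":[1,1,1,1,1,1,1,1]}'
```

```text
time: 1.15
tool_pos: [0.1713, -0.5225, 0.3014]
ee_rot: [-3.141, 0.0, 0.005]
wrist_force: [-0.4, -0.3, -0.1]
width: 0.0175
```

```bash
python3 -m handwheel '{"delta_pos":[[23,-40,0],[23,-40,0],[23,-40,0],[23,-40,0],[23,-40,0],[23,-40,0],[23,-40,0],[23,-40,0]],"rotation":[[0,0,0],[0,0,0],[0,0,0],[0,0,0],[0,0,0],[0,0,0],[0,0,0],[0,0,0.004]],"claw":[1,1,1,1,1,1,1,1]}'
python3 -m handwheel '{"delta_pos":[[23,-40,0],[23,-40,0],[23,-40,0],[23,-40,0],[23,-40,0],[23,-40,0],[23,-40,0],[23,-40,0]],"rotation":[[0,0,0],[0,0,0],[0,0,0],[0,0,0],[0,0,0],[0,0,0],[0,0,0],[0,0,0]],"claw":[1,1,1,1,1,1,1,1]}'
```

```text
time: 2.15
tool_pos: [0.3557, -0.2012, 0.3012]
ee_rot: [3.142, 0.0, -0.004]
wrist_force: [0.3, -0.2, 0.2]
width: 0.0003
time: 3.15
tool_pos: [0.5411, 0.118, 0.3011]
ee_rot: [3.141, 0.0, -0.004]
wrist_force: [0.2, 0.5, -0.1]
width: 0.0005
```

```bash
python3 -m handwheel '{"delta_pos":[[0,0,28],[0,0,28],[0,0,28],[0,0,28],[0,0,28],[0,0,28],[0,0,28],[0,0,10]],"rotation":[[0,0,0],[0,0,0],[0,0,0],[0,0,0],[0,0,0],[0,0,0],[0,0,0],[0,0,0]],"claw":[1,1,1,1,1,1,1,1]}'
python3 - <<'E'
from h import *
s=snap('wrist','wrist1'); print(proj(s,[.542,.1194,.0695])); o=robot.get_obs(); print(o['tool_pos'],o['wrist_force'],proj(s,o['tool_pos']))
snap('scene','scene1'); a=cv2.imread('pics/scene1.png')[110:230,190:340]; cv2.imwrite('pics/cscene1.png',cv2.resize(a,None,fx=5,fy=5,interpolation=cv2.INTER_CUBIC))
E
```

```text
time: 4.15
tool_pos: [0.539, 0.1164, 0.0929]
ee_rot: [3.141, 0.005, -0.004]
wrist_force: [-0.4, -0.1, 0.5]
width: 0.0003
[260.50529053 220.79333468]
[0.53901102 0.11638355 0.0926223 ] [-0.42273387 -0.67190658 -0.09093218] [255.78721297 239.17115668]
```

View pics/wrist1.png

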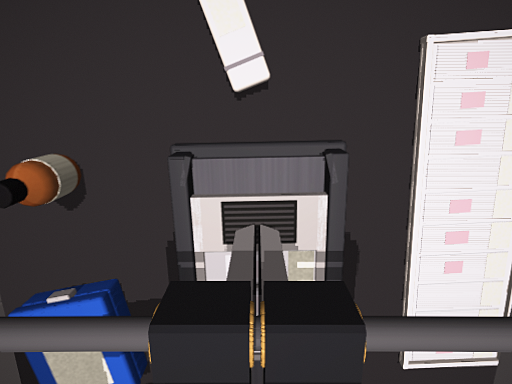

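View pics/cscene1.png

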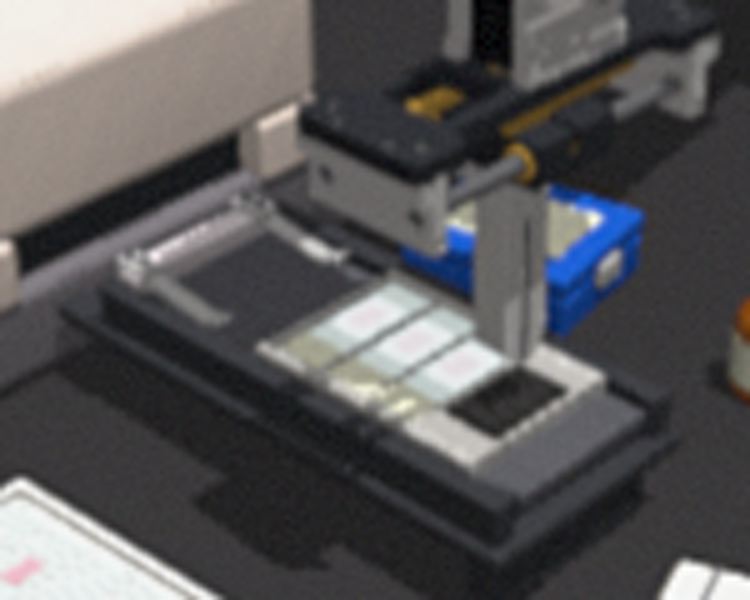

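The wrist view shows the pad centred at (259,222), against a prediction of (260.5,221), so the measurement agrees. I'll correct by +2.5/-3 mm and go down to just above the pad.

```bash
python3 -m handwheel '{"delta_pos":[[2.5,-3,4],[0,0,4],[0,0,4],[0,0,4],[0,0,3],[0,0,0],[0,0,0],[0,0,0]],"rotation":[[0,0,0],[0,0,0],[0,0,0],[0,0,0],[0,0,0],[0,0,0],[0,0,0],[0,0,0]],"claw":[1,1,1,1,1,1,1,1]}'
```

```text
time: 5.25
tool_pos: [0.5433, 0.1196, 0.0767]
ee_rot: [3.142, -0.0, -0.004]
wrist_force: [-0.1, 0.5, -0.5]
width: 0.0007
```

```bash
python3 -m handwheel '{"delta_pos":[[0,0,3],[0,0,2],[0,0,2],[0,0,2],[0,0,2],[0,0,1],[0,0,0],[0,0,0]],"rotation":[[0,0,0],[0,0,0],[0,0,0],[0,0,0],[0,0,0],[0,0,0],[0,0,0],[0,0,0]],"claw":[1,1,1,1,1,1,1,1]}'
```

```text
time: 6.25
tool_pos: [0.544, 0.1197, 0.0671]
ee_rot: [-3.141, -0.003, -0.004]
wrist_force: [-2.1, -0.3, 9.4]
width: 0.0006
```

```bash
python3 -m handwheel '{"delta_pos":[[0,0,1],[0,0,1],[0,0,1],[0,0,1],[0,0,0],[0,0,0],[0,0,0],[0,0,0]],"rotation":[[0,0,0],[0,0,0],[0,0,0],[0,0,0],[0,0,0],[0,0,0],[0,0,0],[0,0,0]],"claw":[1,1,1,1,1,1,1,1]}'
```

```text
time: 7.25
tool_pos: [0.5444, 0.1197, 0.0643]
ee_rot: [-3.141, -0.004, -0.004]
wrist_force: [-4.2, -1.3, 13.4]
width: 0.0007
```

```bash
python3 -m handwheel '{"delta_pos":[[-1,2,0],[0,3,0],[0,3,0],[0,3,0],[0,3,0],[0,3,0],[0,3,0],[0,2,0]],"rotation":[[0,0,0],[0,0,0],[0,0,0],[0,0,0],[0,0,0],[0,0,0],[0,0,0],[0,0,0]],"claw":[1,1,1,1,1,1,1,1]}'
python3 - <<'E'
from h import *
snap('scene','scene2'); a=cv2.imread('pics/scene2.png')[110:230,190:340]; cv2.imwrite('pics/cscene2.png',cv2.resize(a,None,fx=5,fy=5,interpolation=cv2.INTER_CUBIC))
o=robot.get_obs(); print(o['tool_pos'],o['wrist_force'])
E
```

```text
time: 8.25
tool_pos: [0.5449, 0.0997, 0.0649]
ee_rot: [-3.137, -0.008, -0.003]
wrist_force: [-1.5, 4.3, 13.3]
width: 0.0007
[0.54487409 0.09940301 0.06487965] [-1.82687055  3.85246715 12.86285619]
```

View pics/cscene2.png

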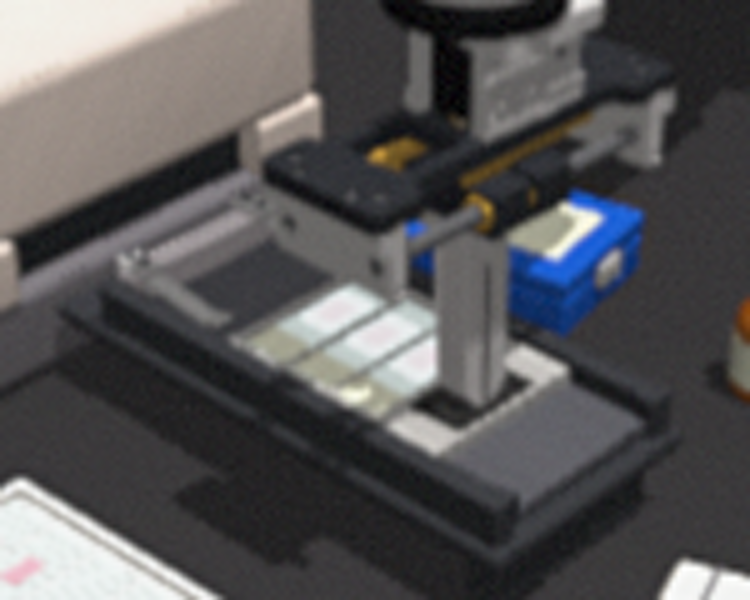

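The carrier follows the fingertip: its frame is sunk below the wall top and the front edge is nearing the tips at crop (230,325). I press 1 mm deeper and pass under them.

```bash
python3 -m handwheel '{"delta_pos":[[-0.5,2,1],[0,3,0],[0,3,0],[0,3,0],[0,3,0],[0,3,0],[0,3,0],[0,2,0]],"rotation":[[0,0,0],[0,0,0],[0,0,0],[0,0,0],[0,0,0],[0,0,0],[0,0,0],[0,0,0]],"claw":[1,1,1,1,1,1,1,1]}'
python3 - <<'E'
from h import *
snap('scene','scene3'); a=cv2.imread('pics/scene3.png')[110:230,190:340]; cv2.imwrite('pics/cscene3.png',cv2.resize(a,None,fx=5,fy=5,interpolation=cv2.INTER_CUBIC))
o=robot.get_obs(); print(o['tool_pos'],o['wrist_force'])
E
```

```text
time: 9.3
tool_pos: [0.5448, 0.0789, 0.0638]
ee_rot: [-3.135, -0.009, -0.003]
wrist_force: [-0.2, 7.4, 10.4]
width: 0.0
[0.54480654 0.07844541 0.0637263 ] [ 0.37775043  6.22376863 10.52966411]
```

View pics/cscene3.png

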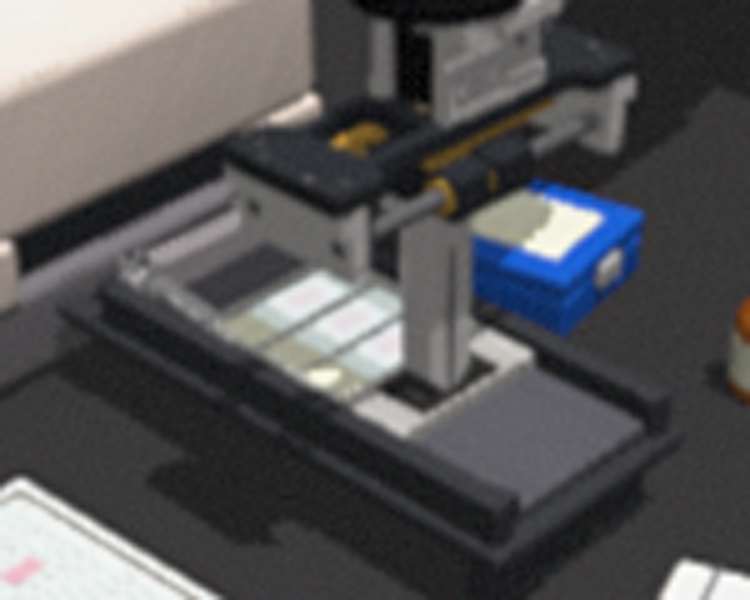

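Travelled 41 mm. The front edge is past the tips, which lie on top of the rails, with no butting (forces low). I continue.

```bash
python3 -m handwheel '{"delta_pos":[[0,3,1],[0,3,0],[0,3,0],[0,3,0],[0,3,0],[0,3,0],[0,3,0],[0,3,0]],"rotation":[[0,0,0],[0,0,0],[0,0,0],[0,0,0],[0,0,0],[0,0,0],[0,0,0],[0,0,0]],"claw":[1,1,1,1,1,1,1,1]}'
python3 - <<'E'
from h import *
snap('scene','scene4'); a=cv2.imread('pics/scene4.png')[110:230,190:340]; cv2.imwrite('pics/cscene4.png',cv2.resize(a,None,fx=5,fy=5,interpolation=cv2.INTER_CUBIC))
o=robot.get_obs(); print(o['tool_pos'],o['wrist_force'])
E
```

```text
time: 10.35
tool_pos: [0.545, 0.0539, 0.0633]
ee_rot: [-3.137, -0.01, -0.003]
wrist_force: [1.6, 5.1, 12.9]
width: 0.0004
[0.54504384 0.05351951 0.06328098] [-0.63408934  4.63994069 13.24898286]
```

View pics/cscene4.png

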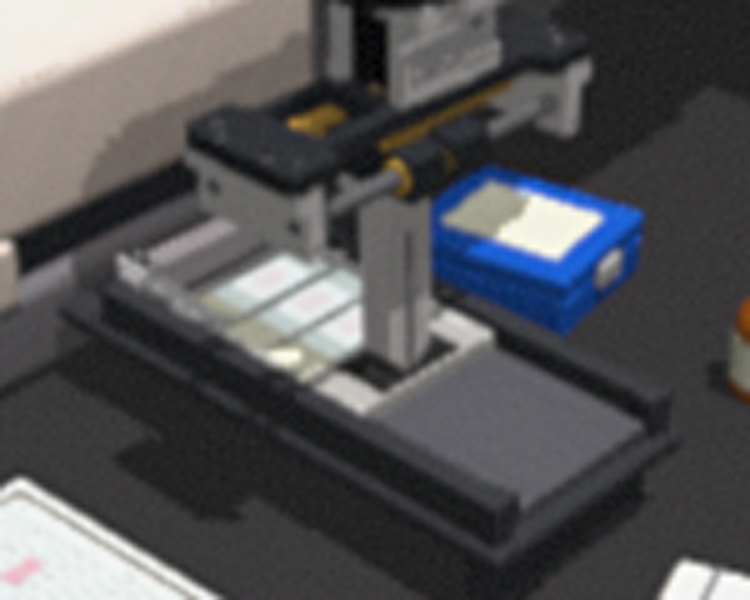

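```bash
python3 -m handwheel '{"delta_pos":[[0,2,0],[0,2,0],[0,2,0],[0,2,0],[0,2,0],[0,2,0],[0,1.5,0],[0,1.5,0]],"rotation":[[0,0,0],[0,0,0],[0,0,0],[0,0,0],[0,0,0],[0,0,0],[0,0,0],[0,0,0]],"claw":[1,1,1,1,1,1,1,1]}'
python3 -m handwheel '{"delta_pos":[[0,1,0],[0,1,0],[0,0.5,0],[0,0.5,0],[0,0.5,0],[0,0.5,0],[0,0,0],[0,0,0]],"rotation":[[0,0,0],[0,0,0],[0,0,0],[0,0,0],[0,0,0],[0,0,0],[0,0,0],[0,0,0]],"claw":[1,1,1,1,1,1,1,1]}'
```

```text
time: 11.4
tool_pos: [0.545, 0.0388, 0.0633]
ee_rot: [-3.137, -0.01, -0.003]
wrist_force: [-0.1, 4.8, 13.4]
width: 0.0002
time: 12.4
tool_pos: [0.545, 0.0366, 0.0633]
ee_rot: [-3.134, -0.01, -0.003]
wrist_force: [0.3, 9.5, 12.3]
width: 0.0003
```

```bash
python3 -m handwheel '{"delta_pos":[[0,0.5,0],[0,0.5,0],[0,0.5,0],[0,0,0],[0,0,0],[0,0,0],[0,0,0],[0,0,0]],"rotation":[[0,0,0],[0,0,0],[0,0,0],[0,0,0],[0,0,0],[0,0,0],[0,0,0],[0,0,0]],"claw":[1,1,1,1,1,1,1,1]}'
python3 - <<'E'
from h import *
snap('scene','scene5'); a=cv2.imread('pics/scene5.png')[110:230,190:340]; cv2.imwrite('pics/cscene5.png',cv2.resize(a,None,fx=5,fy=5,interpolation=cv2.INTER_CUBIC))
s=snap('wrist','wrist5')
o=robot.get_obs(); print(o['tool_pos'],o['wrist_force'])
E
```

```text
time: 13.4
tool_pos: [0.5449, 0.0366, 0.0633]
ee_rot: [-3.131, -0.01, -0.003]
wrist_force: [-0.1, 11.5, 13.3]
width: 0.0003
[0.54492188 0.03657304 0.06328736] [ 0.92845212 11.66564636 13.02473184]
```

View pics/cscene5.png

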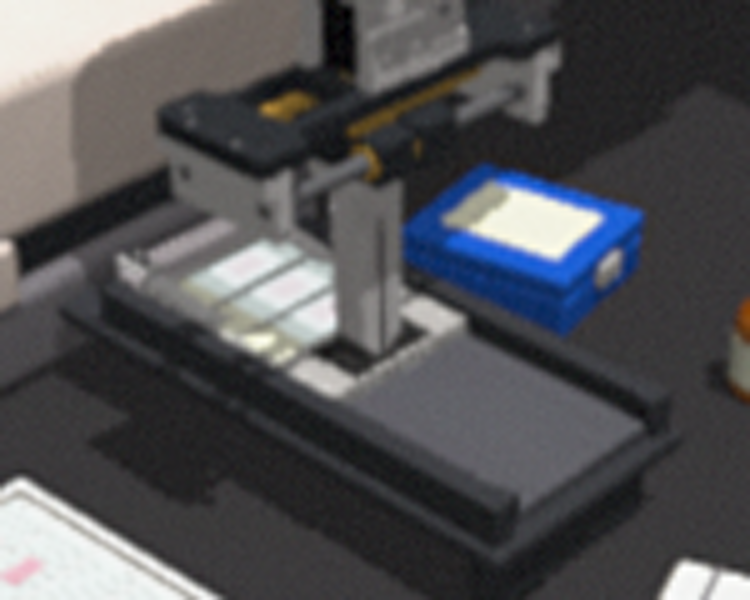

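View pics/wrist5.png

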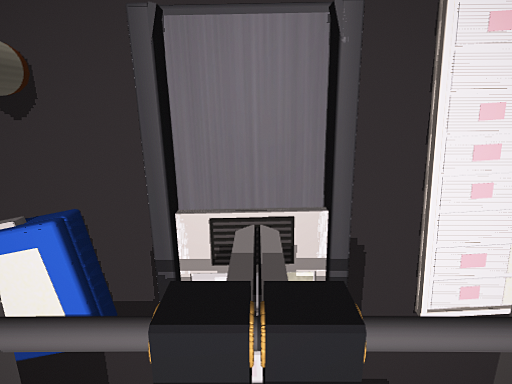

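The carrier is home: tool y stands still at 0.0366 while the forward force climbs from 9.5 to 11.7 N. The travel of 83 mm matches the measured gap of 82.5. Now I let go straight up.

```bash
python3 -m handwheel '{"delta_pos":[[0,0,-2],[0,0,-2],[0,0,-2],[0,0,-3],[0,0,-5],[0,0,-10],[0,0,-15],[0,0,-20]],"rotation":[[0,0,0],[0,0,0],[0,0,0],[0,0,0],[0,0,0],[0,0,0],[0,0,0],[0,0,0]],"claw":[1,1,1,1,1,1,1,1]}'
python3 -m handwheel '{"delta_pos":[[0,0,-20],[-5,0,-25],[-20,0,-25],[-30,0,-25],[-30,0,-20],[-30,0,-10],[-30,0,0],[0,0,0]],"rotation":[[0,0,0],[0,0,0],[0,0,0],[0,0,0],[0,0,0],[0,0,0],[0,0,0],[0,0,0]],"claw":[1,1,1,1,1,1,1,1]}'
python3 - <<'E'
from h import *
snap('scene','scene6'); a=cv2.imread('pics/scene6.png')[110:230,190:340]; cv2.imwrite('pics/cscene6.png',cv2.resize(a,None,fx=5,fy=5,interpolation=cv2.INTER_CUBIC))
s=snap('top','top6'); a=cv2.imread('pics/top6.png')[175:250,205:335]; cv2.imwrite('pics/ctop6.png',cv2.resize(a,None,fx=6,fy=6,interpolation=cv2.INTER_CUBIC))
E
```

```text
time: 14.5
tool_pos: [0.5409, 0.0308, 0.1182]
ee_rot: [3.141, 0.001, -0.004]
wrist_force: [0.3, -0.5, 1.0]
width: 0.0004
time: 15.5
tool_pos: [0.3955, 0.0316, 0.2441]
ee_rot: [3.141, -0.003, -0.004]
wrist_force: [0.1, -0.9, -0.7]
width: 0.0006
```

View pics/cscene6.png

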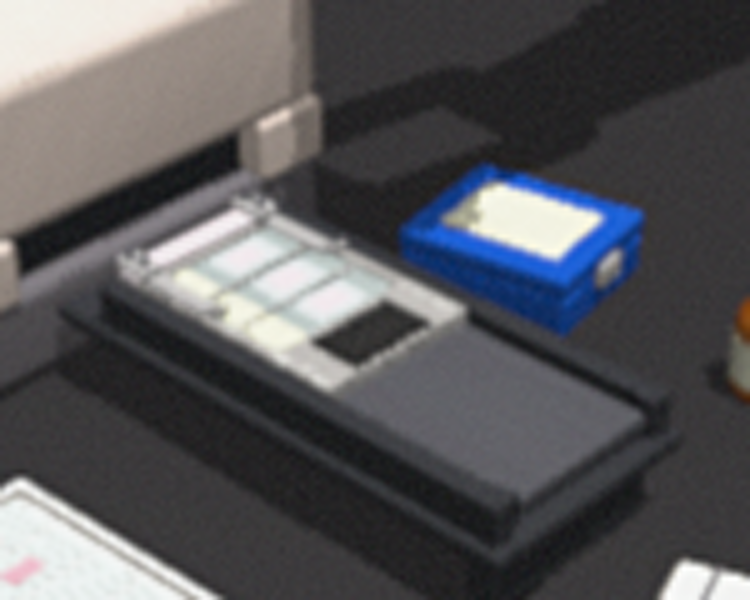

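View pics/ctop6.png

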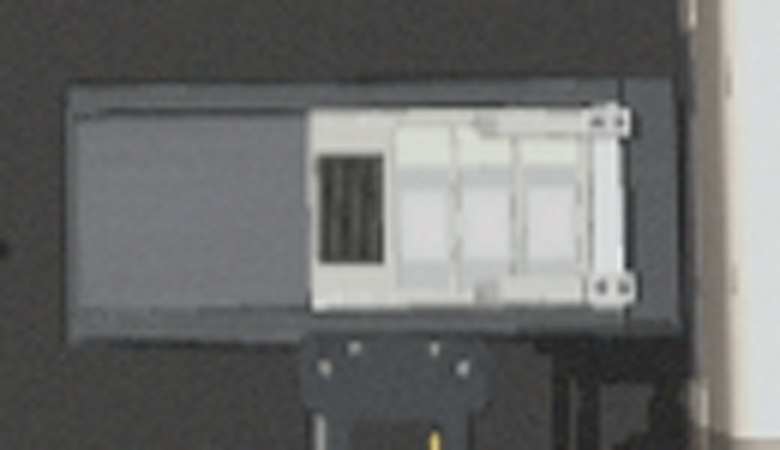

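View pics/top6.png

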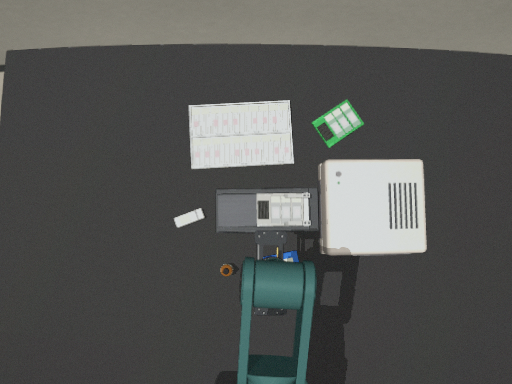

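```bash
python3 - <<'E'
from h import *
t=load('top6')
def T(x,y,z): return np.round(1000*onz(t,205+(x+.5)/6-.5,175+(y+.5)/6-.5,z),1)
print(T(310,113,.067),T(312,310,.067),T(351,210,.0685),T(131,210,.068))
s=load('scene6')
def S(x,y,z): return np.round(1000*onz(s,190+(x+.5)/5-.5,110+(y+.5)/5-.5,z),1)
print(S(467,307,.067),S(331,388,.067))
print(robot.get_obs()['wrist_force'])
E
```

```text
[587.7  55.3  67. ] [496.9  54.3  67. ] [542.9  36.4  68.5] [542.8 137.6  68. ]
[496.4  51.9  67. ] [586.1  53.9  67. ]
[-0.4313952   1.18636727 -0.34630538]
```

```bash
python3 -c "
from bench import robot
print(robot.close_job())"
```

```text
the job is handed in; nothing more can be done
None
```

The carrier is home against the end stop, under both leaf springs, and the job is handed in at about 15.6 s of the 38 s allowed. I pressed the grey carrier down at its pad with the shut fingertips, at about 13 N and roughly 5–6 mm down. Keeping it pressed, I slid it about 83 mm along the lane, then lifted straight off.

- **At the stop:** the tool stood still while the forward force rose from 9.5 to about 11.7 N, so the carrier was against the stop.
- **After letting go:** the top view puts the rear edge at y ≈ 54.8 mm, so the front edge is at about -75 mm. I had measured the stop face at about -74.8 mm. The scene view gave the rear edge about 2 mm nearer the stop, which is within the calibration error.
- **Springs and pad:** both springs lie on top of the rails. The pad is at y ≈ 36.4 mm, where the fingertip had stopped at 36.6 mm.
- **Bystanders:** the bottle and mailer look unmoved from above. The slide box was partly hidden by the arm from above, but looks unmoved in the scene view. The robot touches nothing.

I had no direct reading of the bed or spring joints. The depth is worked out from the tool height and force, and the springs' position from the pictures.

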